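# Start and close the planter's filler cap

## Robot

A 7-joint arm with a two-finger parallel gripper is mounted at the origin on the work surface. World frame = base frame: x ahead of the robot, y to its left, z up, the work surface at z = 0. Lengths are in m, angles in rad, forces in N, time in s.
With the tool pointing down it reaches from about 0.425 to 0.95 m from the base axis. Payload 16.7 kg.
Tool frame: the origin (TCP) lies at the very end of the fingers, on their centre line; the grasp point (between the pads) lies 19 mm behind it; z points along the fingers, y is the direction in which the jaws open and shut (so a half turn about z gives the same grasp; the last joint's range is limited). The gripper opens to 94 mm and grips with 3 to 60 N. Pads are 16 mm wide; open, the fingers measure 119 mm over their backs; the gripper's body (75 mm by 177 mm) begins 78 mm behind the grasp point.
Start: joints at [-1.391, 0.426, 0.074, 1.606, -0.034, 1.111, -0.067], TCP at [0.218, 0.639, 0.205] pointing down, gripper open.
Joint ranges: [-2.85, 2.85], [-0.5, 2.14], [-1.23, 1.37], [0.21, 2.46], [-1.02, 4.16], [0.16, 2.05], [-2.73, 2.73]. Speed limits (rad/s): [1.89, 1.89, 2.39, 2.39, 3.01, 3.01, 3.01].

## Interface

Orientations are given as a rotation vector (axis times angle).
In Python, from cell import state, grab_frame, close_job gives the robot as it stands.
- The arm moves only by the tool carry_out, never from a script. Its argument "targets" is a list that holds one entry, the list of rows, each a list of 7 numbers: the turn, a rotation vector about the world's x, y, z in rad, then the shift along the world's x, y, z in cm, then the opening, from 0 (shut) to 1 (fully open). In form: [[[wx, wy, wz, dx, dy, dz, jaw], ...]]. A call has 1 to 8 rows; each row shifts and turns the commanded pose from where the row before left it; what a row does not reach is not made up. A row lasts 1/8 s, in which the tool goes at most 62.5 mm and 10.7 degrees, less where a joint would pass 70% of its speed; a pose out of reach is approached as far as the arm can. A call with a gripper value outside its range is refused whole. The fingers move at their own pace and stop on an object; "grip_force" is the grip in N (left out, the last holds). Time passes only in rows, so rows that do not move let the fingers close. It gives the time, the measured TCP pose, the force and the opening at its end, in the units of the state.
- state(): the state, without advancing time (a new reading comes with each control period).
- grab_frame(name): name is "scene" or "top" or "wrist"; returns a dict with "image" (384x512x3 uint8, red, green, blue), "z_map" (384x512 float32, m along the optical axis (not along the pixel's ray), 0 where there is no reading), "intrinsics" (3x3 intrinsics, pixels), "view" (4x4, takes a point from world to camera coordinates). Camera axes: x right, y down, z forward; pixel columns grow to the right and rows downward; lengths in m; the calibration is good to about 2 mm. A picture is of the moment at which its call begins.
- close_job(): hands the job in, once; it reports no verdict.
The state is a dict: "t": time; "q": joint angles; "joint_vel": joint speeds; "effort": joint torques, N m; "ee_pos": TCP position; "orientation": TCP orientation; "force": force on the tool from outside, world axes, zero at the start; "ft_torque": the same for the moment, N m; "finger_gap": opening from 0.0 (shut) to 1.0 (fully open).
Only numpy, scipy, OpenCV 4.12 (cv2) and the standard library are available. Lean on these libraries where they do the work, as an engineer would, in place of code of your own. Each camera call takes 0.05 s, during which the arm holds its last target. There are 200 camera calls.

## Task

The screw cap on the planter's filler neck has only been set down on top of its thread. Press it lightly and turn it back (anticlockwise from above) until you feel it drop into the thread start, then turn it clockwise until it is fully home and let go. Work gently, never force it against a stop, and leave the things around the planter where they are.

Things in the scene. Friction and masses are not known exactly. Their poses are not given: they have to be found in the camera images.
- cap_grip (a point): Centre of the upright grip bar on the black loose screw cap (0.06 to 0.13 kg): bar 56 mm long along x, 14 mm wide along y, 46 mm high (23 mm above and below this point; z up). Pinch it across its width from above. Below the bar a disc 66 mm across. Height over neck_base: 76 mm at the start, 67 to 68 mm when dropped into the thread start, 61.4 mm fully home.
- cap_rim (a point): Centre of the cap's lower rim, 53 mm under cap_grip: same axes. Skirt 66 mm across, 25 mm deep, disc 5 mm thick on it. Three lugs inside, 120 degrees apart. At the start they rest on level lands on top of the thread. Clockwise there only jams on upright stops (0.2 to 1.2 rad away); back (anticlockwise) 0.25 to 1.25 rad they fall 8 to 9 mm into the thread starts.
- neck_base (a point): Foot of the fixed grey filler neck on the planter's level top, on the neck's vertical axis; z up, x and y are the planter's and tell nothing of the thread: where its three starts lie must be felt or seen. Right-hand thread, no spring. A push down of 2 to 5 N while backing makes the drop sure. The starts are 0.24 rad wide; further back is an upright stop.
- neck_top (a point): Centre of the neck's top, 31 mm over neck_base (neck 52 mm across the thread). From the drop, clockwise, the cap runs down 4 mm per rad, with 2 mm up-and-down play, for 1.4 to 1.65 rad to a firm stop: home. Let go, it stays, so regrasping is fine. Over 40 N between cap and neck is forcing it (about 0.7 N m against a stop; free sliding under a light push stays under 0.15 N m).
- planter: Cream planter box, fixed, 150 mm (x) by 320 mm (y) by 100 mm high; origin on the table under the neck's axis, which is 75 mm from its -x and +x faces and 70 mm from its -y end. Low succulents, up to 45 mm above its top, fill the +y part from 75 mm beside the neck's axis on.
- pot: Small terracotta pot with a succulent, loose, 76 mm across, about 100 mm high, on the table near the planter; origin at the centre of its underside.
- mister: Amber bottle, loose, 56 mm across, 130 mm high, standing beside the planter's -y end; origin at the centre of its underside.
Mind the look-alikes: they are no part of the job. What is shaped like the part that bears cap_grip but pink is not meant.

How it is judged:
By the outcome, as a careful person would: the job done as asked, in the order asked, and still so for the second after the job is handed in, with the robot touching nothing.
It also fails if it takes over 67 s, if anything falls off the work surface, if the arm or the gripper's body presses on something with over 40 N, if the wrist force passes 120 N, or if a joint passes its speed limit or range.

## Working session

There is one attempt and no reset: what is moved stays moved. The work goes in short steps, Python scripts to look and compute and a tool call to move; the robot and the scene stay as the last step left them, time stands still between calls to the robot, and variables do not carry over. Pictures are saved under pics/ and viewed, about 8 in all and at most 12, crops included, and the job is handed in when it is done.

Besides the shell and the picture viewer there is one more tool, called after ">>>" as name(argument=value, ...), one argument or row to a line, values as JSON. carry_out: Moves the arm, as the interface text tells. Its arguments: {"type":"object","properties":{"targets":{"type":"array"},"grip_force":{"type":"number"}},"required":["targets"]}

```bash
mkdir -p pics
python3 - <<'E'
from cell import *
import cv2,numpy as np
s=state();print({k:np.round(v,3).tolist() for k,v in s.items()})
ims=[]
for n in("scene","top"):
    f=grab_frame(n);np.savez(f'pics/{n}0.npz',**f);ims.append(f['image'][:,:,::-1])
    print(n,f['intrinsics'].tolist(),np.round(f['view'],3).tolist())
cv2.imwrite('pics/a.png',cv2.resize(np.hstack(ims),(800,300),interpolation=cv2.INTER_AREA))
cv2.imwrite('pics/top.png',ims[1])
E
```

```text
{'t': 0.0, 'q': [-1.391, 0.427, 0.074, 1.607, -0.034, 1.111, -0.067], 'joint_vel': [0.0, -0.001, -0.001, -0.001, 0.0, 0.0, 0.002], 'effort': [0.001, -93.582, 3.666, -45.418, -0.049, 0.02, 0.0], 'ee_pos': [0.218, 0.638, 0.205], 'orientation': [-0.514, -3.099, 0.002], 'force': [0.189, -0.16, -0.769], 'ft_torque': [0.001, 0.03, 0.034], 'finger_gap': 1.003}
scene [[474.7822544446029, 0.0, 251.07611933281714], [0.0, 474.7822544446029, 191.39733425749856], [0.0, 0.0, 1.0]] [[0.314, 0.949, -0.012, -0.157], [0.632, -0.219, -0.744, -0.273], [-0.709, 0.226, -0.668, 1.362], [0.0, 0.0, 0.0, 1.0]]
top [[371.497455398889, 0.0, 248.62247985231522], [0.0, 371.497455398889, 193.94157615669835], [0.0, 0.0, 1.0]] [[-0.042, -0.999, 0.005, -0.03], [-0.978, 0.04, -0.204, 0.608], [0.204, -0.013, -0.979, 0.706], [0.0, 0.0, 0.0, 1.0]]
```

View pics/a.png

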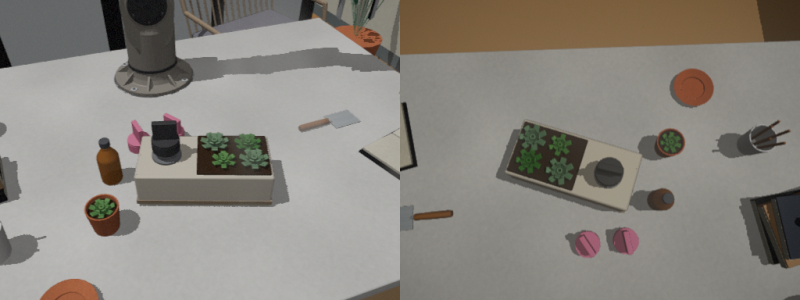

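```bash
cat > h.py <<'E'
import numpy as np,cv2
def world(f):
    z=f['z_map'];K=f['intrinsics'];v,u=np.mgrid[:z.shape[0],:z.shape[1]]
    P=np.stack([(u-K[0,2])/K[0,0]*z,(v-K[1,2])/K[1,1]*z,z],-1)
    T=np.linalg.inv(f['view']);W=P@T[:3,:3].T+T[:3,3];W[z==0]=np.nan
    return W
def bar(W,m):
    P=W[m][:,:2].astype(np.float32);r=cv2.minAreaRect(P);b=cv2.boxPoints(r)
    e=[b[1]-b[0],b[2]-b[1]];l=max(e,key=np.linalg.norm)
    return np.array(r[0]),sorted(r[1]),np.arctan2(l[1],l[0])%np.pi
E
python3 - <<'E'
from h import *
for n in("top","scene"):
    f=dict(np.load(f'pics/{n}0.npz'));W=world(f);im=f['image'].astype(int)
    dark=(im.max(2)<90)&(np.ptp(im,2)<30)
    pink=(im[...,0]>im[...,1]+50)&(im[...,2]>im[...,1]+15)
    u0,v0=(266,220) if n=="top" else (211,175)
    R=np.zeros_like(dark);R[v0-45:v0+45,u0-40:u0+40]=1
    m=dark&R&(W[...,2]>.18)&(W[...,2]<.22)
    print(n,m.sum(),bar(W,m),np.percentile(W[m][:,2],[5,50,95]), [x.mean() for x in np.where(m)])
    d=dark&R&(W[...,2]>.145)&(W[...,2]<.16);c,r=cv2.minEnclosingCircle(W[d][:,:2].astype(np.float32));print('disc',d.sum(),c,r,np.median(W[d][:,2]))
    c=(W[...,2]>.09)&(W[...,2]<.105)&(im[...,0]>90)&(np.ptp(im,2)<80)
    k,l,st,ce=cv2.connectedComponentsWithStats(c.astype(np.uint8));i=1+st[1:,4].argmax();print('planter',bar(W,l==i))
    for lo,nm,mm in((.05,'pink',pink),(.03,'tall',(W[...,2]>.03))):
        k,l,st,ce=cv2.connectedComponentsWithStats((mm&(W[...,2]>.02)).astype(np.uint8))
        for i in range(1,k):
            if st[i,4]>100: print(nm,ce[i].round(),st[i,4],np.nanmedian(W[l==i],0).round(3),np.nanmax(W[l==i][:,2]).round(3))
    cr=f['image'][v0-60:v0+60,u0-75:u0+75,::-1]
    cv2.imwrite(f'pics/c_{n}.png',cv2.resize(cr,None,fx=2.6,fy=2.6,interpolation=3))
cv2.imwrite('pics/c.png',np.hstack([cv2.imread('pics/c_top.png'),cv2.imread('pics/c_scene.png')]))
E
```

```text
top 310 (array([ 0.54142785, -0.08657603]), [0.014397766441106796, 0.05539367347955704], np.float32(1.2942269)) [0.18703798 0.19720116 0.19909725] [np.float64(215.03548387096774), np.float64(268.9451612903226)]
disc 649 (0.5406292676925659, -0.08595467358827591) 0.03297078236937523 0.15163322181388628
planter (array([ 0.57201189, -0.00215375]), [0.14985521137714386, 0.31944671273231506], np.float32(1.2282605))
pink [295. 308.] 403 [ 0.376 -0.138  0.03 ] 0.078
pink [247. 307.] 286 [ 0.379 -0.044  0.029] 0.032
pink [240. 316.] 189 [ 0.367 -0.029  0.075] 0.079
tall [223. 211.] 12343 [ 0.565 -0.004  0.105] 0.201
tall [463. 177.] 1427 [ 0.62  -0.501  0.075] 0.151
tall [345. 182.] 1087 [ 0.623 -0.257  0.065] 0.077
tall [334. 255.] 744 [ 0.473 -0.213  0.09 ] 0.132
tall [491. 290.] 3679 [ 0.398 -0.514  0.081] 0.089
tall [291. 309.] 301 [ 0.375 -0.127  0.073] 0.078
tall [240. 314.] 290 [ 0.37  -0.029  0.074] 0.079
scene 410 (array([ 0.54150748, -0.08812496]), [0.01750732958316803, 0.054427772760391235], np.float32(1.3056847)) [0.18164058 0.19503813 0.20034981] [np.float64(160.92926829268293), np.float64(209.79024390243902)]
disc 504 (0.5425075888633728, -0.08752112090587616) 0.03329521417617798 0.15321185398484038
planter (array([ 0.57133365, -0.00294557]), [0.1532164067029953, 0.32041865587234497], np.float32(1.2343067))
pink [218. 151.] 116 [ 0.364 -0.034  0.076] 0.079
pink [172. 173.] 382 [ 0.377 -0.138  0.032] 0.079
tall [192.  50.] 6600 [ 0.078 -0.015  0.178] 0.307
tall [436.  11.] 169 [0.208 0.585 0.242] 0.272
tall [478.  12.] 196 [0.242 0.685 0.24 ] 0.27
tall [257. 210.] 15060 [ 0.6   -0.021  0.101] 0.201
tall [138. 204.] 1175 [ 0.491 -0.223  0.083] 0.132
tall [132. 271.] 1660 [ 0.633 -0.259  0.065] 0.077
tall [  4. 306.] 303 [ 0.633 -0.466  0.054] 0.087
```

View pics/c.png

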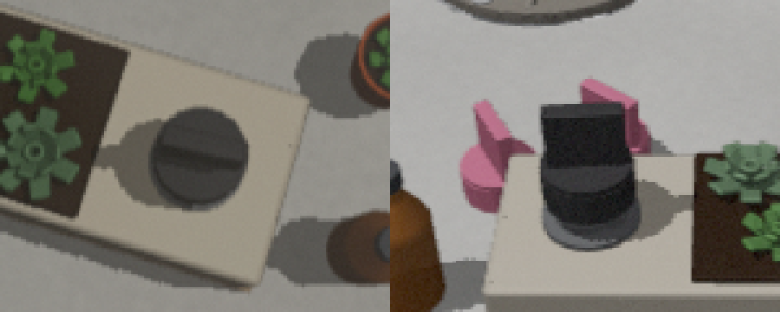

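The candidates in the top view are the black cap at (266,218) and pink look-alikes at (295,308) and (240,315). The description says black, and the crop shows the black cap on the grey neck. The bar centre is about (0.5415, -0.087) with its long axis at 1.30 rad, and the planter geometry puts the neck axis at (0.5417, -0.0874), which agrees.

>>> carry_out(
  targets=[
    [[0, 0, -0.095, 3.5, -3.5, 1, 1], [0, 0, -0.095, 3.5, -3.5, 1, 1], [0, 0, -0.095, 3.5, -3.5, 1, 1], [0, 0, -0.095, 3.5, -3.5, 1, 1], [0, 0, -0.095, 3.5, -3.5, 1, 1], [0, 0, -0.095, 3.5, -3.5, 1, 1], [0, 0, -0.095, 3.5, -3.5, 1, 1], [0, 0, -0.095, 3.5, -3.5, 1, 1]],
  ],
  grip_force=20,
)

```text
t: 1.1
ee_pos: [0.4988, 0.3575, 0.2856]
orientation: [-1.631, -2.685, 0.0]
force: [1.2, -0.2, -0.2]
finger_gap: 1.001
```

>>> carry_out(
  targets=[
    [[0, 0, -0.095, 0.5, -5.5, 0, 0.6], [0, 0, -0.095, 0.5, -5.5, 0, 0.6], [0, 0, -0.095, 0.5, -5.5, 0, 0.6], [0, 0, -0.095, 0.5, -5.5, 0, 0.6], [0, 0, -0.095, 0.5, -5.5, 0, 0.6], [0, 0, -0.095, 0.5, -5.5, 0, 0.6], [0, 0, -0.095, 0.5, -5.5, 0, 0.6], [0, 0, -0.095, 0.5, -5.5, 0, 0.6]],
  ],
)

```text
t: 2.1
ee_pos: [0.5377, -0.0828, 0.2855]
orientation: [-2.51, -1.888, -0.001]
force: [0.4, 0.3, -0.8]
finger_gap: 0.597
```

Run:
```python
from cell import *
from h import *
s=state();print(np.round(s['q'],3),s['ee_pos'],s['ft_torque'],s['force'])
f=grab_frame('wrist');W=world(f);im=f['image'].astype(int)
d=(im.max(2)<90)&(np.ptp(im,2)<30)&(np.hypot(W[...,0]-.5415,W[...,1]+.087)<.05)
m=d&(W[...,2]>.19)&(W[...,2]<.21)
print(m.sum(),bar(W,m) if m.sum()>10 else '',np.median(W[m][:,2]))
cv2.imwrite('pics/w.png',f['image'][:,:,::-1])
```

```text
[-0.599  0.163  0.726  1.833 -0.117  1.189 -0.116] [ 0.53773475 -0.08284355  0.28551608] [-0.03111437  0.06237174 -0.00829379] [ 0.44579913  0.25657526 -0.80380329]
491 (array([ 0.53901279, -0.08693963]), [0.01358431950211525, 0.053207624703645706], np.float32(1.297213)) 0.19768215331764788
```

View pics/w.png

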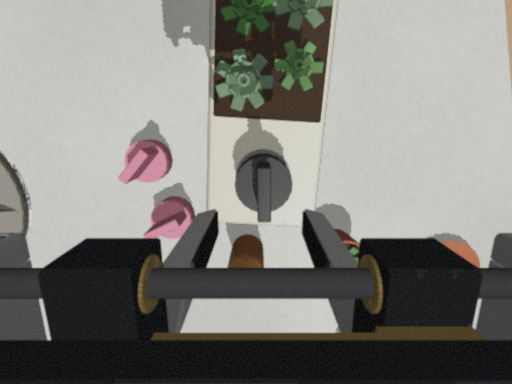

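The wrist view shows the black cap at (263,183) with its bar at (264,193), agreeing with the earlier fix within 2 mm. The mister at (247,255) and the pot at (345,240) are clear of the fingers. I'll descend and grip.

>>> carry_out(
  targets=[
    [[0, 0, 0.008, 0.3, -0.4, -3, 0.6], [0, 0, 0, 0, 0, -3, 0.6], [0, 0, 0, 0, 0, -3, 0.6], [0, 0, 0, 0, 0, -2, 0.6], [0, 0, 0, 0, 0, -1.5, 0.6], [0, 0, 0, 0, 0, 0, 0.6]],
  ],
)

```text
t: 2.9
ee_pos: [0.5405, -0.0852, 0.1598]
orientation: [-2.5, -1.902, 0.002]
force: [0.4, 0.3, 0.2]
finger_gap: 0.597
```

>>> carry_out(
  targets=[
    [[0, 0, 0, 0, 0, 0, 0.3], [0, 0, 0, 0, 0, 0, 0.2], [0, 0, 0, 0, 0, 0, 0.1], [0, 0, 0, 0, 0, 0, 0.05], [0, 0, 0, 0, 0, 0, 0], [0, 0, 0, 0, 0, 0, 0]],
  ],
  grip_force=15,
)

```text
t: 3.65
ee_pos: [0.541, -0.0852, 0.1606]
orientation: [-2.5, -1.902, -0.0]
force: [-0.5, -0.3, 2.0]
finger_gap: 0.15
```

```bash
cat > s.py <<'E'
from cell import *
import numpy as np
from scipy.spatial.transform import Rotation as R
s=state();M=R.from_rotvec(s['orientation']).as_matrix()
print('t',round(s['t'],2),'pos',np.round(s['ee_pos'],4),'yaw y',round(np.arctan2(M[1,1],M[0,1]),3),'F',np.round(s['force'],2),'T',np.round(s['ft_torque'],3),'gap',round(s['finger_gap'],3),'q',np.round(s['q'],2))
E
python3 s.py
```

```text
t 3.65 pos [ 0.541  -0.0852  0.1606] yaw y -0.27 F [-0.46 -0.27  1.98] T [0.051 0.24  0.019] gap 0.15 q [-0.52  0.32  0.68  1.97 -0.25  0.94  0.02]
```

>>> carry_out(
  targets=[
    [[0, 0, 0, 0, 0, 0, 0.3], [0, 0, 0, 0, 0, 0, 0.3], [0, 0, 0, 0.05, -0.2, 0, 0.3], [0, 0, 0, 0, 0, 0, 0.2], [0, 0, 0, 0, 0, 0, 0], [0, 0, 0, 0, 0, 0, 0], [0, 0, 0, 0, 0, 0, 0], [0, 0, 0, 0, 0, 0, 0]],
  ],
  grip_force=15,
)

```text
t: 4.65
ee_pos: [0.5414, -0.0872, 0.1604]
orientation: [-2.5, -1.902, 0.0]
force: [-0.4, 0.1, -0.0]
finger_gap: 0.148
```

```bash
python3 s.py
```

```text
t 4.65 pos [ 0.5414 -0.0872  0.1604] yaw y -0.27 F [-0.41  0.1  -0.04] T [-0.15   0.192 -0.013] gap 0.148 q [-0.52  0.32  0.68  1.97 -0.25  0.94  0.02]
```

>>> carry_out(
  targets=[
    [[0, 0, 0, 0, 0, -0.1, 0], [0, 0, 0, 0, 0, 0, 0]],
  ],
)

```text
t: 4.9
ee_pos: [0.5415, -0.0873, 0.1601]
orientation: [-2.5, -1.902, -0.001]
force: [-6.0, 0.0, 13.8]
finger_gap: 0.147
```

```bash
python3 s.py
```

```text
t 4.9 pos [ 0.5415 -0.0873  0.1601] yaw y -0.27 F [-5.980e+00  1.000e-02  1.376e+01] T [ 0.137  1.624 -0.015] gap 0.147 q [-0.52  0.32  0.68  1.97 -0.25  0.94  0.02]
```

>>> carry_out(
  targets=[
    [[0, 0, 0, 0, 0, 0.06, 0], [0, 0, 0.05, 0, 0, 0, 0], [0, 0, 0.05, 0, 0, 0, 0], [0, 0, 0, 0, 0, 0, 0]],
  ],
)

```text
t: 5.4
ee_pos: [0.5419, -0.0872, 0.1603]
orientation: [2.402, 2.024, 0.001]
force: [1.9, -0.3, 2.5]
finger_gap: 0.146
```

```bash
python3 s.py
```

```text
t 5.4 pos [ 0.5419 -0.0872  0.1603] yaw y -0.17 F [ 1.94 -0.28  2.46] T [-0.001 -0.392 -0.021] gap 0.146 q [-0.5   0.32  0.66  1.97 -0.24  0.94  0.11]
```

>>> carry_out(
  targets=[
    [[0, 0, 0.05, 0, 0, -0.01, 0], [0, 0, 0.05, 0, 0, 0, 0], [0, 0, 0, 0, 0, 0, 0]],
  ],
)

```text
t: 5.78
ee_pos: [0.5419, -0.0872, 0.1603]
orientation: [2.299, 2.14, 0.001]
force: [1.9, -0.6, 5.0]
finger_gap: 0.148
```

```bash
python3 s.py
```

```text
t 5.78 pos [ 0.5419 -0.0872  0.1603] yaw y -0.071 F [ 1.94 -0.64  5.04] T [ 0.09  -0.488 -0.065] gap 0.148 q [-0.48  0.31  0.64  1.97 -0.23  0.94  0.2 ]
```

>>> carry_out(
  targets=[
    [[0, 0, 0.05, 0, 0, 0, 0], [0, 0, 0.05, 0, 0, 0, 0], [0, 0, 0, 0, 0, 0, 0]],
  ],
)

```text
t: 6.15
ee_pos: [0.5418, -0.0871, 0.1603]
orientation: [2.189, 2.253, 0.001]
force: [1.4, 1.3, 5.9]
finger_gap: 0.149
```

```bash
python3 s.py
```

```text
t 6.15 pos [ 0.5418 -0.0871  0.1603] yaw y 0.029 F [1.39 1.26 5.94] T [ 0.186 -0.268 -0.045] gap 0.149 q [-0.47  0.31  0.62  1.96 -0.22  0.93  0.29]
```

>>> carry_out(
  targets=[
    [[0, 0, 0.05, 0, 0, 0.01, 0], [0, 0, 0.05, 0, 0, 0, 0], [0, 0, 0, 0, 0, 0, 0]],
  ],
)

```text
t: 6.52
ee_pos: [0.5418, -0.0871, 0.1603]
orientation: [2.075, 2.359, 0.001]
force: [1.3, 1.1, 5.1]
finger_gap: 0.147
```

>>> carry_out(
  targets=[
    [[0, 0, 0.05, 0, 0, 0, 0], [0, 0, 0.05, 0, 0, 0, 0], [0, 0, 0, 0, 0, 0, 0]],
  ],
)

```text
t: 6.9
ee_pos: [0.5416, -0.0871, 0.1602]
orientation: [1.954, 2.46, 0.001]
force: [0.4, 1.5, 6.6]
finger_gap: 0.152
```

```bash
python3 s.py
```

```text
t 6.9 pos [ 0.5416 -0.0871  0.1602] yaw y 0.228 F [0.43 1.54 6.63] T [ 0.4   -0.263 -0.013] gap 0.152 q [-0.43  0.3   0.57  1.96 -0.2   0.93  0.47]
```

>>> carry_out(
  targets=[
    [[0, 0, 0.05, 0, 0, 0.02, 0], [0, 0, 0.05, 0, 0, 0, 0], [0, 0, 0, 0, 0, 0, 0]],
  ],
)

```text
t: 7.28
ee_pos: [0.5415, -0.087, 0.1603]
orientation: [-1.829, -2.554, -0.0]
force: [2.2, 1.0, 3.6]
finger_gap: 0.15
```

>>> carry_out(
  targets=[
    [[0, 0, 0.05, 0, 0, 0, 0], [0, 0, 0.05, 0, 0, 0, 0], [0, 0, 0, 0, 0, 0, 0]],
  ],
)

```text
t: 7.65
ee_pos: [0.5415, -0.087, 0.1603]
orientation: [-1.699, -2.642, -0.0]
force: [1.0, 3.2, 4.9]
finger_gap: 0.148
```

```bash
python3 s.py
```

```text
t 7.65 pos [ 0.5415 -0.087   0.1603] yaw y 0.428 F [0.98 3.19 4.87] T [ 0.78  -0.198 -0.038] gap 0.148 q [-0.4   0.29  0.53  1.96 -0.19  0.93  0.65]
```

>>> carry_out(
  targets=[
    [[0, 0, 0.05, 0, 0, 0, 0], [0, 0, 0.05, 0, 0, 0, 0], [0, 0, 0, 0, 0, 0, 0]],
  ],
)

```text
t: 8.02
ee_pos: [0.5413, -0.0872, 0.1602]
orientation: [-1.565, -2.723, 0.0]
force: [-0.5, 1.4, 5.5]
finger_gap: 0.146
```

>>> carry_out(
  targets=[
    [[0, 0, 0.05, 0, 0, 0, 0], [0, 0, 0.05, 0, 0, 0, 0], [0, 0, 0, 0, 0, 0, 0]],
  ],
)

```text
t: 8.4
ee_pos: [0.5412, -0.0873, 0.1601]
orientation: [-1.427, -2.798, 0.001]
force: [-0.8, 1.0, 2.9]
finger_gap: 0.149
```

```bash
python3 s.py
```

```text
t 8.4 pos [ 0.5412 -0.0873  0.1601] yaw y 0.627 F [-0.77  0.96  2.92] T [0.312 0.144 0.002] gap 0.149 q [-0.37  0.29  0.49  1.96 -0.17  0.93  0.84]
```

>>> carry_out(
  targets=[
    [[0, 0, 0, 0, 0, -0.03, 0], [0, 0, 0, 0, 0, 0, 0]],
  ],
)

```text
t: 8.65
ee_pos: [0.5413, -0.0874, 0.16]
orientation: [-1.427, -2.798, 0.0]
force: [-1.6, 0.3, 6.5]
finger_gap: 0.146
```

```bash
python3 s.py
```

```text
t 8.65 pos [ 0.5413 -0.0874  0.16  ] yaw y 0.628 F [-1.57  0.34  6.48] T [ 0.198  0.424 -0.014] gap 0.146 q [-0.37  0.29  0.49  1.96 -0.17  0.93  0.84]
```

Still on the land, so I'll keep turning back.

>>> carry_out(
  targets=[
    [[0, 0, 0.05, 0, 0, 0.01, 0], [0, 0, 0.05, 0, 0, 0, 0], [0, 0, 0, 0, 0, 0, 0]],
  ],
)

```text
t: 9.02
ee_pos: [0.541, -0.0873, 0.1597]
orientation: [-1.285, -2.866, 0.001]
force: [-0.0, 0.4, -1.7]
finger_gap: 0.151
```

```bash
python3 s.py
```

```text
t 9.03 pos [ 0.541  -0.0873  0.1597] yaw y 0.728 F [-0.    0.43 -1.68] T [ 0.028  0.225 -0.014] gap 0.151 q [-0.35  0.29  0.47  1.96 -0.16  0.93  0.93]
```

>>> carry_out(
  targets=[
    [[0, 0, 0.05, 0, 0, 0, 0], [0, 0, 0.05, 0, 0, 0, 0], [0, 0, 0, 0, 0, 0, 0]],
  ],
)

```text
t: 9.4
ee_pos: [0.5399, -0.0873, 0.1594]
orientation: [-1.14, -2.924, 0.002]
force: [-6.9, 1.3, 3.0]
finger_gap: 0.15
```

```bash
python3 s.py
```

```text
t 9.4 pos [ 0.5399 -0.0873  0.1594] yaw y 0.828 F [-6.85  1.25  3.03] T [ 0.226  1.927 -0.212] gap 0.15 q [-0.34  0.29  0.45  1.96 -0.15  0.93  1.02]
```

>>> carry_out(
  targets=[
    [[0, 0, -0.05, 0.1, 0, 0, 0], [0, 0, 0, 0, 0, -0.1, 0], [0, 0, 0, 0, 0, 0, 0]],
  ],
)

```text
t: 9.78
ee_pos: [0.541, -0.0873, 0.1583]
orientation: [-1.213, -2.895, 0.002]
force: [-6.3, 0.2, 0.8]
finger_gap: 0.145
```

```bash
python3 s.py
```

```text
t 9.78 pos [ 0.541  -0.0873  0.1583] yaw y 0.777 F [-6.28  0.2   0.81] T [ 0.038  1.614 -0.11 ] gap 0.145 q [-0.34  0.29  0.46  1.96 -0.16  0.93  0.98]
```

>>> carry_out(
  targets=[
    [[0, 0, 0, 0, 0, -0.1, 0], [0, 0, 0, 0, 0, -0.1, 0], [0, 0, 0, 0, 0, 0, 0]],
  ],
)

```text
t: 10.15
ee_pos: [0.5409, -0.0874, 0.1564]
orientation: [-1.213, -2.895, 0.002]
force: [-5.7, -0.0, 0.1]
finger_gap: 0.147
```

```bash
python3 s.py
```

```text
t 10.15 pos [ 0.5409 -0.0874  0.1564] yaw y 0.777 F [-5.66 -0.03  0.12] T [ 0.024  1.643 -0.161] gap 0.147 q [-0.34  0.29  0.46  1.96 -0.16  0.93  0.98]
```

>>> carry_out(
  targets=[
    [[0, 0, 0, -0.05, 0, -0.1, 0], [0, 0, 0, 0, 0, -0.1, 0], [0, 0, 0, 0, 0, -0.1, 0], [0, 0, 0, 0, 0, 0, 0]],
  ],
)

```text
t: 10.65
ee_pos: [0.5408, -0.0873, 0.1535]
orientation: [-1.213, -2.896, 0.001]
force: [-5.3, -0.1, 0.1]
finger_gap: 0.143
```

```bash
python3 s.py
```

```text
t 10.65 pos [ 0.5408 -0.0873  0.1535] yaw y 0.778 F [-5.34 -0.1   0.05] T [ 0.006  1.496 -0.132] gap 0.143 q [-0.34  0.3   0.46  1.96 -0.16  0.92  0.98]
```

>>> carry_out(
  targets=[
    [[0, 0, 0, 0, 0, -0.1, 0], [0, 0, 0, 0, 0, 0, 0]],
  ],
)

```text
t: 10.9
ee_pos: [0.5408, -0.0873, 0.1525]
orientation: [-1.213, -2.896, 0.001]
force: [-4.0, -0.4, 0.1]
finger_gap: 0.15
```

```bash
python3 s.py
```

```text
t 10.9 pos [ 0.5408 -0.0873  0.1525] yaw y 0.778 F [-4.03 -0.36  0.1 ] T [ 0.079  1.515 -0.135] gap 0.15 q [-0.34  0.3   0.46  1.97 -0.16  0.92  0.98]
```

>>> carry_out(
  targets=[
    [[0, 0, 0, -0.05, 0, -0.05, 0], [0, 0, 0, 0, 0, 0, 0]],
  ],
)

```text
t: 11.15
ee_pos: [0.5408, -0.0873, 0.1522]
orientation: [-1.212, -2.897, 0.001]
force: [-6.1, 1.0, 0.3]
finger_gap: 0.15
```

>>> carry_out(
  targets=[
    [[0, 0, 0, 0, 0, -0.04, 0], [0, 0, 0, 0, 0, 0, 0]],
  ],
)

```text
t: 11.4
ee_pos: [0.5409, -0.0873, 0.152]
orientation: [-1.211, -2.897, 0.001]
force: [-6.9, -0.7, 2.3]
finger_gap: 0.147
```

```bash
python3 s.py
```

```text
t 11.4 pos [ 0.5409 -0.0873  0.152 ] yaw y 0.779 F [-6.85 -0.66  2.26] T [ 1.000e-03  1.764e+00 -1.380e-01] gap 0.147 q [-0.34  0.3   0.46  1.97 -0.16  0.91  0.98]
```

It dropped 8.3 mm and is in the thread start. Next is clockwise, following the 4 mm/rad pitch.

>>> carry_out(
  targets=[
    [[0, 0, -0.05, 0, 0, 0, 0], [0, 0, -0.05, 0, 0, -0.02, 0], [0, 0, 0, 0, 0, 0, 0]],
  ],
)

```text
t: 11.78
ee_pos: [0.5413, -0.0874, 0.1518]
orientation: [-1.354, -2.835, 0.001]
force: [-3.1, -1.3, -1.8]
finger_gap: 0.145
```

```bash
python3 s.py
```

```text
t 11.78 pos [ 0.5413 -0.0874  0.1518] yaw y 0.679 F [-3.14 -1.3  -1.85] T [-0.518  0.913  0.044] gap 0.145 q [-0.36  0.3   0.48  1.97 -0.17  0.91  0.89]
```

>>> carry_out(
  targets=[
    [[0, 0, -0.05, 0, 0, -0.02, 0], [0, 0, -0.05, 0, 0, -0.02, 0], [0, 0, 0, 0, 0, 0, 0]],
  ],
)

```text
t: 12.15
ee_pos: [0.5414, -0.0874, 0.1515]
orientation: [-1.492, -2.765, 0.001]
force: [-2.7, -2.1, -0.7]
finger_gap: 0.151
```

```bash
python3 s.py
```

```text
t 12.15 pos [ 0.5414 -0.0874  0.1515] yaw y 0.581 F [-2.73 -2.06 -0.66] T [-0.575  0.863  0.066] gap 0.151 q [-0.37  0.3   0.5   1.97 -0.18  0.91  0.8 ]
```

>>> carry_out(
  targets=[
    [[0, 0, -0.05, 0, 0, -0.02, 0], [0, 0, -0.05, 0, 0, -0.02, 0], [0, 0, -0.05, 0, 0, -0.02, 0], [0, 0, -0.05, 0, 0, -0.02, 0], [0, 0, 0, 0, 0, 0, 0]],
  ],
)

```text
t: 12.78
ee_pos: [0.5416, -0.0871, 0.1508]
orientation: [1.76, 2.602, 0.0]
force: [-2.2, -0.5, -0.2]
finger_gap: 0.146
```

```bash
python3 s.py
```

```text
t 12.78 pos [ 0.5416 -0.0871  0.1508] yaw y 0.382 F [-2.16 -0.54 -0.22] T [-0.248  0.546 -0.026] gap 0.146 q [-0.4   0.31  0.54  1.97 -0.2   0.91  0.62]
```

>>> carry_out(
  targets=[
    [[0, 0, -0.05, 0, 0, -0.02, 0], [0, 0, -0.05, 0, 0, -0.02, 0], [0, 0, -0.05, 0, 0, -0.02, 0], [0, 0, -0.05, 0, 0, -0.02, 0], [0, 0, 0, 0, 0, 0, 0]],
  ],
)

```text
t: 13.4
ee_pos: [0.5418, -0.0871, 0.1501]
orientation: [2.01, 2.414, 0.0]
force: [-0.0, -0.2, -1.4]
finger_gap: 0.15
```

```bash
python3 s.py
```

```text
t 13.4 pos [ 0.5418 -0.0871  0.1501] yaw y 0.182 F [-0.05 -0.23 -1.44] T [-0.243  0.219 -0.026] gap 0.15 q [-0.44  0.32  0.58  1.97 -0.22  0.91  0.44]
```

>>> carry_out(
  targets=[
    [[0, 0, -0.05, 0, 0, -0.02, 0], [0, 0, -0.05, 0, 0, -0.02, 0], [0, 0, -0.05, 0, 0, -0.02, 0], [0, 0, -0.05, 0, 0, -0.02, 0], [0, 0, 0, 0, 0, 0, 0]],
  ],
)

```text
t: 14.02
ee_pos: [0.5417, -0.0871, 0.1492]
orientation: [2.241, 2.202, 0.001]
force: [-0.7, -0.4, -0.8]
finger_gap: 0.146
```

>>> carry_out(
  targets=[
    [[0, 0, -0.05, 0, 0, -0.02, 0], [0, 0, -0.05, 0, 0, -0.02, 0], [0, 0, -0.05, 0, 0, -0.02, 0], [0, 0, -0.05, 0, 0, -0.02, 0], [0, 0, 0, 0, 0, 0, 0]],
  ],
)

```text
t: 14.65
ee_pos: [0.5417, -0.087, 0.1484]
orientation: [2.449, 1.967, 0.0]
force: [0.4, 0.5, -0.9]
finger_gap: 0.152
```

```bash
python3 s.py
```

```text
t 14.65 pos [ 0.5417 -0.087   0.1484] yaw y -0.217 F [ 0.41  0.49 -0.95] T [-0.118  0.085  0.011] gap 0.152 q [-0.51  0.33  0.67  1.98 -0.26  0.91  0.08]
```

>>> carry_out(
  targets=[
    [[0, 0, -0.05, 0, 0, -0.02, 0], [0, 0, -0.05, 0, 0, -0.02, 0], [0, 0, -0.05, 0, 0, -0.02, 0], [0, 0, -0.05, 0, 0, -0.02, 0], [0, 0, 0, 0, 0, 0, 0]],
  ],
)

```text
t: 15.28
ee_pos: [0.5416, -0.0871, 0.1476]
orientation: [2.634, 1.713, 0.0]
force: [0.0, 0.6, -1.3]
finger_gap: 0.146
```

```bash
python3 s.py
```

```text
t 15.28 pos [ 0.5416 -0.0871  0.1476] yaw y -0.417 F [ 0.03  0.56 -1.35] T [-0.073  0.09  -0.012] gap 0.146 q [-0.54  0.35  0.72  1.98 -0.29  0.92 -0.09]
```

>>> carry_out(
  targets=[
    [[0, 0, -0.05, 0, 0, -0.02, 0], [0, 0, -0.05, 0, 0, -0.02, 0], [0, 0, 0, 0, 0, 0, 0]],
  ],
)

```text
t: 15.65
ee_pos: [0.5415, -0.0871, 0.1472]
orientation: [-2.716, -1.579, 0.0]
force: [0.1, -0.4, -1.4]
finger_gap: 0.151
```

```bash
python3 s.py
```

```text
t 15.65 pos [ 0.5415 -0.0871  0.1472] yaw y -0.517 F [ 0.14 -0.39 -1.36] T [-0.1    0.058 -0.007] gap 0.151 q [-0.56  0.35  0.74  1.98 -0.3   0.92 -0.18]
```

>>> carry_out(
  targets=[
    [[0, 0, -0.05, 0, 0, -0.02, 0], [0, 0, -0.03, 0, 0, -0.01, 0], [0, 0, 0, 0, 0, 0, 0]],
  ],
)

```text
t: 16.02
ee_pos: [0.5415, -0.0872, 0.1469]
orientation: [-2.778, -1.468, 0.0]
force: [0.2, 0.4, -0.4]
finger_gap: 0.147
```

```bash
python3 s.py
```

```text
t 16.02 pos [ 0.5415 -0.0872  0.1469] yaw y -0.599 F [ 0.24  0.36 -0.41] T [-0.133  0.158 -0.059] gap 0.147 q [-0.57  0.36  0.76  1.98 -0.31  0.92 -0.25]
```

>>> carry_out(
  targets=[
    [[0, 0, -0.04, 0, 0, -0.02, 0], [0, 0, 0, 0, 0, 0, 0]],
  ],
)

```text
t: 16.27
ee_pos: [0.5415, -0.0872, 0.1466]
orientation: [2.808, 1.409, -0.0]
force: [0.3, 0.3, -1.6]
finger_gap: 0.149
```

```bash
python3 s.py
```

```text
t 16.27 pos [ 0.5415 -0.0872  0.1466] yaw y -0.641 F [ 0.3   0.3  -1.62] T [-0.058  0.085 -0.014] gap 0.149 q [-0.58  0.36  0.77  1.98 -0.32  0.92 -0.29]
```

>>> carry_out(
  targets=[
    [[0, 0, -0.04, 0, 0, -0.02, 0], [0, 0, 0, 0, 0, 0, 0]],
  ],
)

```text
t: 16.52
ee_pos: [0.5415, -0.0872, 0.1464]
orientation: [2.836, 1.352, -0.0]
force: [-0.3, 1.0, -0.6]
finger_gap: 0.15
```

```bash
python3 s.py
```

```text
t 16.52 pos [ 0.5415 -0.0872  0.1464] yaw y -0.681 F [-0.35  1.   -0.64] T [-0.038  0.113 -0.017] gap 0.15 q [-0.59  0.36  0.78  1.98 -0.32  0.92 -0.32]
```

>>> carry_out(
  targets=[
    [[0, 0, -0.04, 0, 0, -0.02, 0], [0, 0, 0, 0, 0, 0, 0]],
  ],
)

```text
t: 16.77
ee_pos: [0.5415, -0.0872, 0.1462]
orientation: [2.862, 1.295, -0.0]
force: [1.0, -0.1, -0.2]
finger_gap: 0.146
```

```bash
python3 s.py
```

```text
t 16.77 pos [ 0.5415 -0.0872  0.1462] yaw y -0.721 F [ 1.02 -0.12 -0.23] T [-0.079  0.148  0.05 ] gap 0.146 q [-0.59  0.37  0.79  1.98 -0.33  0.92 -0.35]
```

>>> carry_out(
  targets=[
    [[0, 0, -0.03, 0, 0, -0.02, 0], [0, 0, 0, 0, 0, 0, 0]],
  ],
)

```text
t: 17.02
ee_pos: [0.5415, -0.0874, 0.1461]
orientation: [2.881, 1.252, -0.0]
force: [-0.5, -1.5, 0.7]
finger_gap: 0.146
```

```bash
python3 s.py
```

```text
t 17.02 pos [ 0.5415 -0.0874  0.1461] yaw y -0.751 F [-0.48 -1.51  0.66] T [-0.427  0.193  0.055] gap 0.146 q [-0.6   0.37  0.8   1.98 -0.33  0.92 -0.38]
```

>>> carry_out(
  targets=[
    [[0, 0, -0.03, 0, 0, -0.01, 0], [0, 0, 0, 0, 0, 0, 0]],
  ],
)

```text
t: 17.27
ee_pos: [0.5414, -0.0875, 0.146]
orientation: [2.899, 1.209, -0.0]
force: [-1.5, -3.9, 1.8]
finger_gap: 0.146
```

```bash
python3 s.py
```

```text
t 17.27 pos [ 0.5414 -0.0875  0.146 ] yaw y -0.781 F [-1.53 -3.93  1.8 ] T [-0.89   0.55   0.246] gap 0.146 q [-0.6   0.37  0.81  1.98 -0.34  0.92 -0.41]
```

>>> carry_out(
  targets=[
    [[0, 0, -0.02, 0, 0, -0.01, 0], [0, 0, 0, 0, 0, 0, 0]],
  ],
)

```text
t: 17.52
ee_pos: [0.5415, -0.0874, 0.146]
orientation: [2.911, 1.18, 0.0]
force: [-1.1, -3.7, 4.2]
finger_gap: 0.15
```

```bash
python3 s.py
```

```text
t 17.52 pos [ 0.5415 -0.0874  0.146 ] yaw y -0.801 F [-1.15 -3.75  4.17] T [-1.087  0.662  0.342] gap 0.15 q [-0.61  0.37  0.81  1.99 -0.34  0.92 -0.42]
```

>>> carry_out(
  targets=[
    [[0, 0, -0.015, 0, 0, 0, 0], [0, 0, 0, 0, 0, 0, 0]],
  ],
)

```text
t: 17.77
ee_pos: [0.5416, -0.0873, 0.1459]
orientation: [2.92, 1.159, 0.0]
force: [-2.4, -4.1, 4.3]
finger_gap: 0.153
```

```bash
python3 s.py
```

```text
t 17.77 pos [ 0.5416 -0.0873  0.1459] yaw y -0.815 F [-2.4  -4.09  4.3 ] T [-1.049  0.584  0.33 ] gap 0.153 q [-0.61  0.37  0.82  1.99 -0.34  0.92 -0.43]
```

The torque rose to 0.33 N·m and levelled off, with height at about 61.6 mm, so this looks like the stop. I'll let go, rise and check.

>>> carry_out(
  targets=[
    [[0, 0, 0.02, 0, 0, 0.02, 0], [0, 0, 0, 0, 0, 0, 0.3], [0, 0, 0, 0, 0, 0, 0.5], [0, 0, 0, 0, 0, 0, 0.6], [0, 0, 0, 0, 0, 3, 0.6], [0, 0, 0, 0, 0, 4, 0.6], [0, 0, 0, 0, 0, 4, 0.6], [0, 0, 0, 0, 0, 0, 0.6]],
  ],
)

```text
t: 18.77
ee_pos: [0.5428, -0.0873, 0.2585]
orientation: [2.908, 1.188, 0.007]
force: [0.5, -0.2, -0.8]
finger_gap: 0.601
```

```bash
python3 s.py
python3 - <<'E'
from cell import *
from h import *
for n,zt in(('wrist',.175),('top',.175),('scene',.175)):
    f=grab_frame(n);W=world(f);im=f['image'].astype(int)
    d=(im.max(2)<90)&(np.ptp(im,2)<30)&(np.hypot(W[...,0]-.5415,W[...,1]+.087)<.045)
    m=d&(W[...,2]>zt)&(W[...,2]<.2)
    if m.sum()>30: print(n,m.sum(),bar(W,m),np.percentile(W[m][:,2],[10,50,90]).round(4))
    if n=='wrist': a=f['image']
    if n=='scene': b=f['image'][115:235,130:290]
cv2.imwrite('pics/e.png',np.hstack([cv2.resize(a,(400,300)),cv2.resize(b,(400,300))])[:,:,::-1])
E
```

```text
t 18.77 pos [ 0.5428 -0.0873  0.2585] yaw y -0.795 F [ 0.54 -0.2  -0.76] T [-0.083  0.118  0.022] gap 0.601 q [-0.71  0.23  0.89  1.87 -0.2   1.14 -0.54]
wrist 536 (array([ 0.53960103, -0.0871252 ]), [0.013982744887471199, 0.05348021164536476], np.float32(0.81007636)) [0.182  0.1831 0.1839]
scene 267 (array([ 0.54116184, -0.08649968]), [0.016851605847477913, 0.055923543870449066], np.float32(0.7985835)) [0.1766 0.1837 0.1855]
```

View pics/e.png

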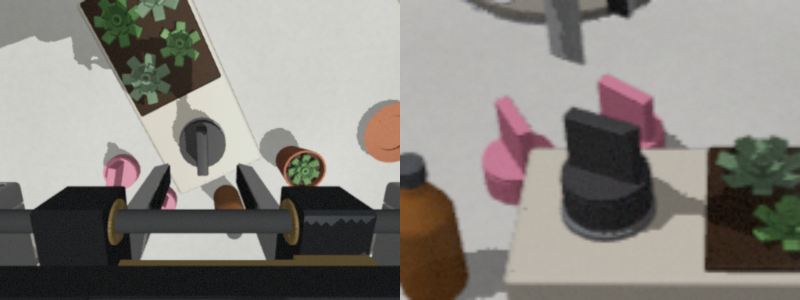

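The picture shows the cap low and level on the neck, at (203,140) in the wrist half and (605,165) in the scene half. The bar top fell from 0.1977 to 0.1831, which is 14.6 mm and exactly the 76 to 61.4 mm expected. The pot and mister are standing, and the gripper is clear.

```bash
python3 -c "
from cell import *
print(close_job())"
```

```text
the job is handed in; nothing more can be done
None
```

The black cap is screwed fully home and released, and I handed the job in at about 19 s of the 67 s allowed.

- **Backing and drop:** I turned the cap back about 1.0 rad, mostly under a 2.5–6.6 N push, until it lost support. It then went down 8.3 mm into the thread start.
- **Closing:** I turned it clockwise about 1.55 rad, following the thread pitch, until the stop torque rose to about 0.34 N·m. Then I eased off, let go and rose clear.

**Last checks**
- **Height:** the wrist camera shows the bar top 14.6 mm lower than at the start, which matches fully home (76 to 61.4 mm).
- **Angle:** the wrist and scene cameras put the bar about 0.77 rad (jaw angle), where the stop was first felt. The gripper had gone about 0.04 rad further, so the pads slipped slightly on the bar. The top camera gave no reading in this check.
- **Surroundings:** in the final picture the pot, mister and pink look-alikes still stand. I judged this by eye and did not re-measure their positions.

**Deviations**
- **Press:** a first test press, before turning, reached about 14 N. The push while backing also passed the 5 N you advised several times, peaking at 6.6 N.
- **Sideways load:** up to about 7 N appeared during the drop.
- **Limit:** every reading I took stayed well under 40 N.

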